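# Jebena on the coffee board, spout to the mug

## Robot

A 6-joint arm with a two-finger parallel gripper is mounted at the origin on the work surface. World frame = base frame: x ahead of the robot, y to its left, z up, the work surface at z = 0. Lengths are in m, angles in rad, forces in N, time in s.
With the tool pointing down it reaches from about 0.25 to 0.8 m from the base axis. Payload 3.9 kg.
Tool frame: the origin (TCP) lies at the very end of the fingers, on their centre line; the grasp point (between the pads) lies 19 mm behind it (env.grip_point_offset is the distance from the TCP to the grasp point, in m); z points along the fingers, y is the direction in which the jaws open and shut (so a half turn about z gives the same grasp; the last joint's range is limited). The gripper opens to 85 mm and grips with 20 to 120 N. Pads are 22 mm wide; open, the fingers measure 114 mm over their backs; the gripper's body (76 mm by 85 mm) begins 54 mm behind the grasp point. The pads swing forward as they close: fully open they stand 13 mm farther back than shut.
Start: joints at [-1.23, 0.26, -0.138, 1.173, 0, 1.571], TCP at [0.175, -0.495, 0.194] pointing down, gripper open.
Joint ranges: [-2.78, 2.78], [-0.83, 1.72], [-1.28, 1.37], [-1.9, 2.12], [-1.57, 1.48], [-3.14, 3.14]. Speed limits (rad/s): [2.57, 2.57, 3.14, 3.14, 3.14, 3.14].

## Interface

Orientations are given as a rotation vector (axis times angle).
In Python, from cell import env gives the robot as it stands. The module is installed in compiled form; this text tells all that it offers.
- The arm moves only by the shell command python3 -m inch 'ROWS' [FORCE]. ROWS is text: rows parted by semicolons, each of 7 numbers parted by spaces: the shift along the world's x, y, z in mm, then the turn, a rotation vector about the world's x, y, z in rad, then the finger opening in mm, from 0 to 85.4. In form: tx ty tz ax ay az fingers; .... A call has 1 to 10 rows; each row is the pose to reach, as a shift and turn from the pose measured when the call began; what a row does not reach only later rows make up. A row lasts 1/8 s, in which the tool goes at most 62.5 mm and 10.7 degrees, less where a joint would pass 70% of its speed; a pose out of reach is approached as far as the arm can. A call with a gripper value outside its range is refused whole. The fingers move at their own pace and stop on an object; FORCE is the grip in N (left out, the last holds). Time passes only in rows, so rows that repeat a pose let the fingers close. It gives the time, the measured TCP pose, the force and the opening at its end, in the units of the state.
- env.sense(): the state, without advancing time (a new reading comes with each control period).
- env.camera(name): name is "scene" or "top"; returns (picture, depth): 480x640x3 uint8, red, green, blue; 480x640 float32, m along the optical axis (not along the pixel's ray), 0 where there is no reading.
- env.camera_model(name): a dict with "mtx" (3x3 intrinsics, pixels), "k1" (the pictures are not rectified: a ray, as slopes to the right and down, at radius r is drawn at 1 + k1 r^2 times it, then the intrinsics apply), "extrinsics" (4x4, takes a point from camera to world coordinates). Camera axes: x right, y down, z forward; pixel columns grow to the right and rows downward; lengths in m; the calibration is good to about 2 mm. A picture is of the moment at which its call begins. camera_model takes no time and is no camera call.
- env.close_job(): hands the job in, once; it reports no verdict.
Trained networks look in the newest picture that a camera, given by its name, has taken for a name from the list of things; names that differ only in an ending like _2 or _b are one class to them, and where a whole thing is asked for, a point or a joint stands for the part that bears it (a point fixed in the world has none). Each returns a list of dicts, best first, with "p" (0 to 1); they miss things now and then, are a little off and sometimes report something else, mostly with a low value. They report only what shows in the picture. A call takes as long as a camera call. They do not tell look-alikes from the thing itself.
- env.search_frame(camera, name): "extent" ([left, top, right, bottom] in pixels, round what is visible of it).
- env.trace(camera, name): "pixels" (480x640 bool, what is visible of it) and "extent" ([left, top, right, bottom] in pixels, round what is visible of it).
- env.mark_of(camera, name): "point" ([column, row] in pixels: a listed point, or the origin of a listed thing).
The state is a dict: "t": time; "qpos": joint angles; "joint_velocities": joint speeds; "effort": joint torques, N m; "tcp_pos": TCP position; "eef_rot": TCP orientation; "force": force on the tool from outside, world axes, zero at the start; "moment": the same for the moment, N m; "opening": opening from 0.0 (shut) to 1.0 (fully open).
Only numpy, scipy, OpenCV 4.12 (cv2) and the standard library are available. Lean on these libraries where they do the work, as an engineer would, in place of code of your own. Each camera call takes 0.05 s, during which the arm holds its last target.

## Task

Lift the clay jebena (the coffee pot with a spout) and set it down gently, upright, in the middle of the round cork pad on the serving board, with its spout pointing along the board straight towards the steel mug. Leave the mug and the spoutless clay bottle where they stand, and let go of the jebena.

Things in the scene. Friction and masses are not known exactly. Their poses are not given: they have to be found in the camera images.
- jebena: Terracotta coffee pot, loose, about 0.5 kg, 190 mm tall. Origin: centre of its underside; z up, +x to the spout, -x to the handle. Foot 64 mm, belly 102 mm across (z 40-56); straight round neck 30 mm across at z 120-184 (grip here, closing along y), lip 34 mm. Spout tip at x 82, z 128. Handle: 12 mm thick loop in the x-z plane, joins the neck at z 134-140, reaches x -72.
- board: Wooden serving board, fixed, 340 x 160 mm, top 18 mm above the bench. Origin: on the bench right under the centre of the cork pad; z up, +x along the board towards the mug. Wood from x -75 to +265, y -80 to +80 mm. The cork pad is a disc 96 mm across, 4 mm thick, centred at the origin: its top is 22 mm above the bench.
- mug: Stainless steel mug, loose, 74 mm across, 80 mm tall, handle along its +y, standing on the board about 200 mm from the pad's centre along the board's +x. Origin: centre of its underside. Not to be moved.
- clay_bottle: Terracotta water bottle, loose, 172 mm tall, with a handle along its -x (reaching 70 mm) but no spout; body 92 mm, neck 36 mm, lip 48 mm across. Origin: centre of its underside, z up. Stands on the bench near the jebena; the two may swap places. Not to be moved.
Mind the look-alikes: they are no part of the job. Leave any purple or red look-alike of the jebena alone.

How it is judged:
By the outcome, as a careful person would: the job done as asked, in the order asked, and still so for the second after the job is handed in, with the robot touching nothing.
It also fails if it takes over 32 s, if anything falls off the work surface, if the arm or the gripper's body presses on something with over 40 N, if the wrist force passes 120 N, or if a joint passes its speed limit or range.

## Working session

There is one attempt and no reset: what is moved stays moved. The work goes in short steps, Python scripts to look and compute and a shell command to move; the robot and the scene stay as the last step left them, time stands still between calls to the robot, and variables do not carry over. Pictures are saved under pics/ and viewed, and the job is handed in when it is done.

```bash
mkdir -p pics
cat > h.py <<'E'
import numpy as np, cv2
from cell import env
def save(cam,name):
    p,d=env.camera(cam); cv2.imwrite(f'pics/{name}.png',p[:,:,::-1]); np.save(f'{name}_d.npy',d); np.save(f'{name}_p.npy',p); return p,d
def rays(cam,px):
    m=env.camera_model(cam); K=np.array(m['mtx'],float); k1=m['k1']
    px=np.atleast_2d(np.array(px,float))
    xd=(px-[K[0,2],K[1,2]])/[K[0,0],K[1,1]]
    x=xd.copy()
    for _ in range(20): x=xd/(1+k1*(x**2).sum(1,keepdims=True))
    return np.c_[x,np.ones(len(x))],np.array(m['extrinsics'],float)
def atz(cam,px,z):
    r,T=rays(cam,px); d=r@T[:3,:3].T; o=T[:3,3]
    return o+d*((z-o[2])/d[:,2])[:,None]
def cloud(cam,d,mask=None):
    ok=(d>0) if mask is None else (d>0)&mask
    v,u=np.nonzero(ok)
    r,T=rays(cam,np.c_[u,v]); P=r*d[v,u][:,None]
    return P@T[:3,:3].T+T[:3,3],np.c_[u,v]
E
python3 - <<'E'
from h import *
for c in('scene','top'):
    save(c,c+'0')
    for n in('jebena','board','mug','clay_bottle'):
        print(c,n,[(np.round(a['extent']).tolist(),round(a['p'],2)) for a in env.search_frame(c,n)],[(np.round(a['point'],1).tolist(),round(a['p'],2)) for a in env.mark_of(c,n)])
s=env.sense();print(s['t'],s['tcp_pos'],s['eef_rot'])
print(env.camera_model('top')['extrinsics'],env.camera_model('scene')['extrinsics'])
E
```

```text
scene jebena [([234.0, 277.0, 283.0, 354.0], 0.76), ([363.0, 186.0, 402.0, 253.0], 0.75), ([382.0, 117.0, 416.0, 174.0], 0.65)] [([261.8, 340.5], 0.85), ([381.3, 244.7], 0.73), ([397.0, 170.8], 0.61)]
scene board [([123.0, 216.0, 262.0, 290.0], 0.66)] [([226.2, 245.0], 0.8)]
scene mug [] [([151.8, 255.4], 0.61)]
scene clay_bottle [([323.0, 143.0, 354.0, 207.0], 0.74)] [([335.4, 193.0], 0.57)]
top jebena [([218.0, 174.0, 264.0, 244.0], 0.87), ([386.0, 117.0, 446.0, 163.0], 0.85), ([109.0, 320.0, 172.0, 366.0], 0.68), ([478.0, 264.0, 515.0, 307.0], 0.39)] [([411.9, 144.9], 0.81), ([152.5, 343.9], 0.6), ([240.8, 216.5], 0.58)]
top board [([372.0, 255.0, 518.0, 328.0], 0.62)] [([404.2, 289.2], 0.65)]
top mug [([478.0, 263.0, 514.0, 308.0], 0.81)] [([495.1, 294.3], 0.75)]
top clay_bottle [([212.0, 299.0, 266.0, 344.0], 0.61)] [([246.2, 320.1], 0.97)]
0.9 [ 0.17548551 -0.49481163  0.19362066] [3.09604853e+00 5.32742284e-01 2.89021221e-05]
[[-0.0124556  -0.99546974  0.09425946  0.47775391]
 [-0.99990743  0.01188366 -0.00662655  0.06581717]
 [ 0.00547638 -0.09433327 -0.99552561  1.39407407]
 [ 0.          0.          0.          1.        ]] [[ 0.39555495  0.62302959 -0.67481139  1.55187872]
 [ 0.91839858 -0.27548316  0.28399484 -0.34157254]
 [-0.00896198 -0.73208139 -0.68115822  0.99462097]
 [ 0.          0.          0.          1.        ]]
```

```bash
ls pics
```

```text
scene0.png
top0.png
```

View pics/scene0.png

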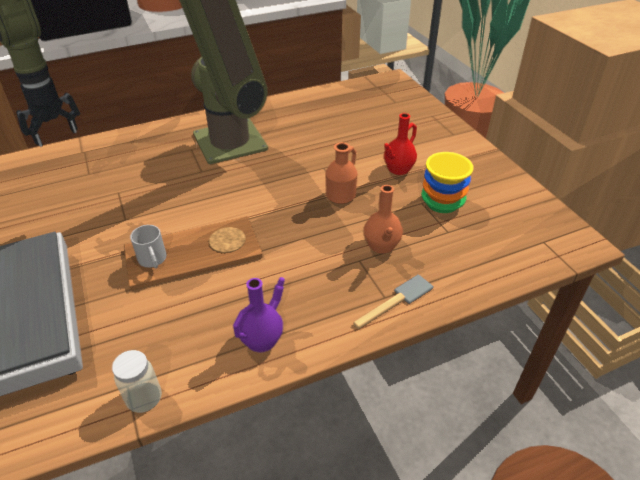

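View pics/top0.png

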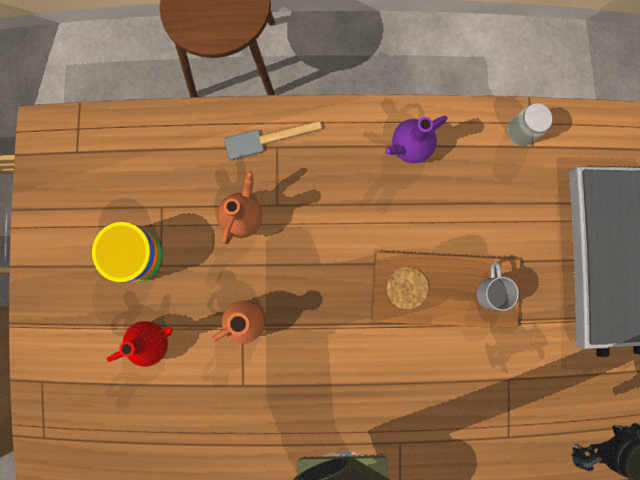

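The tan jebena is at top (240,212) and scene (383,225). The pad is at top (407,288) and the mug at (497,292). Purple and red are look-alikes. Next I'll zoom in to tell the spout from the handle.

Run:
```python
from h import *
p=np.load('top0_p.npy');q=np.load('scene0_p.npy')
a=cv2.resize(p[165:255,200:280],None,fx=5,fy=5,interpolation=3);b=cv2.resize(q[175:265,345:425],None,fx=5,fy=5,interpolation=3)
cv2.imwrite('pics/zoom0.png',np.hstack([a,b])[:,:,::-1])
for c,e in (('top',(225,170,270,250)),('scene',(360,180,408,258))):
    d=np.load(c+'0_d.npy')
    print(np.median(d))
    P,uv=cloud(c,d)
    m=(uv[:,0]>e[0])&(uv[:,0]<e[2])&(uv[:,1]>e[1])&(uv[:,1]<e[3])
    P=P[m]
    for lo,hi in((.012,.03),(.03,.06),(.06,.09),(.09,.115),(.115,.13),(.13,.15),(.15,.17),(.17,.2)):
        s=P[(P[:,2]>lo)&(P[:,2]<hi)]
        print(c,lo,len(s), s.mean(0).round(4) if len(s) else '', s.min(0)[:2].round(3) if len(s) else '', s.max(0)[:2].round(3) if len(s) else '')
```

```text
1.3955925
top 0.012 0   
top 0.03 96 [0.6375 0.198  0.0555] [0.604 0.173] [0.703 0.254]
top 0.06 596 [0.6499 0.2046 0.0778] [0.596 0.173] [0.71  0.251]
top 0.09 485 [0.6573 0.2114 0.0998] [0.586 0.188] [0.728 0.249]
top 0.115 99 [0.6845 0.2073 0.1212] [0.588 0.188] [0.736 0.244]
top 0.13 156 [0.6426 0.2255 0.1395] [0.596 0.188] [0.735 0.243]
top 0.15 27 [0.6458 0.2161 0.1606] [0.639 0.209] [0.661 0.232]
top 0.17 194 [0.6534 0.2225 0.1891] [0.638 0.209] [0.669 0.236]
1.7335684
scene 0.012 77 [0.6846 0.2052 0.0211] [0.654 0.181] [0.699 0.244]
scene 0.03 275 [0.687  0.2032 0.0485] [0.63  0.173] [0.707 0.271]
scene 0.06 435 [0.6771 0.2066 0.0756] [0.621 0.174] [0.721 0.267]
scene 0.09 373 [0.6723 0.2135 0.101 ] [0.588 0.185] [0.731 0.257]
scene 0.115 97 [0.6755 0.2126 0.1214] [0.585 0.188] [0.735 0.246]
scene 0.13 97 [0.6776 0.2125 0.1387] [0.597 0.187] [0.74  0.241]
scene 0.15 77 [0.6637 0.2179 0.1603] [0.65  0.208] [0.67  0.234]
scene 0.17 161 [0.6591 0.221  0.1859] [0.637 0.208] [0.671 0.239]
```

View pics/zoom0.png

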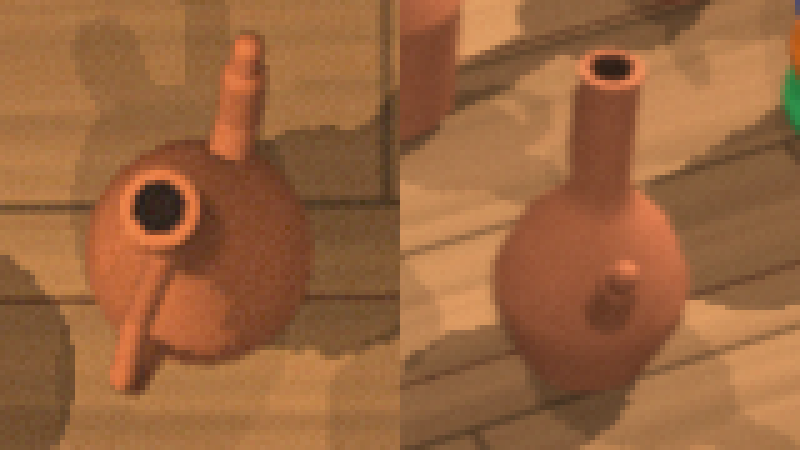

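The spout points away from the robot (top zoom (247,48)) and the handle points towards it (125,378). Lip centre is at (158,208). Next I'll compute exact poses.

Run:
```python
from h import *
z=lambda x,y:((x+.5)/5-.5+200,(y+.5)/5-.5+165)
lip=atz('top',[z(158,208)],.190)[0];sp=atz('top',[z(248,46)],.130)[0];sb=atz('top',[z(231,155)],.09)[0];h=atz('top',[z(125,385)],.105)[0]; 
print('lip',lip,'sp',sp,'sb',sb,'h',h)
for a,b in((lip,sp),(h,lip),(h,sp)): print(np.degrees(np.arctan2(*(b-a)[[1,0]])), np.linalg.norm((b-a)[:2]))
for c in('scene','top'):
    d=np.load(c+'0_d.npy');p=np.load(c+'0_p.npy').astype(int)
    P,uv=cloud(c,d)
    near=(abs(P[:,0]-lip[0])<.1)&(abs(P[:,1]-lip[1])<.09)&(P[:,2]>.03)
    N=P[near]
    l=N[(N[:,2]>.18)];
    from scipy.optimize import least_squares
    f=least_squares(lambda x:np.hypot(l[:,0]-x[0],l[:,1]-x[1])-.016,lip[:2],loss='soft_l1',f_scale=.002).x if 1 else 0
    b=N[(N[:,2]>.03)&(N[:,2]<.075)&(np.hypot(*(N[:,:2]-lip[:2]).T)<.055)]
    print(c,'lip bbox mid',(l.min(0)+l.max(0))/2,f)
    s=N[(N[:,2]>.10)&(N[:,2]<.15)];r=np.hypot(*(s[:,:2]-lip[:2]).T)
    for q,nm in((s[(r>.035)&(s[:,0]>lip[0])],'spout'),(s[(r>.03)&(s[:,0]<lip[0])],'handle')):
        if len(q)>4:
            v=q[:,:2].mean(0)-lip[:2];print(nm,len(q),q.mean(0),np.degrees(np.arctan2(v[1],v[0])))
# pad/board
m=env.trace
for n in('board','mug','clay_bottle'):
    for c in('top','scene'):
        t=env.trace(c,n)
        if not t: print(c,n,'none');continue
        k=t[0]['pixels']; print(c,n,t[0]['p'],t[0]['extent'])
        P,uv=cloud(c,np.load(c+'0_d.npy'),k)
        if n=='board':
            np.save('bm_'+c,k)
            cnt=max(cv2.findContours(k.astype(np.uint8),0,2)[0],key=cv2.contourArea)
            rc=cv2.boxPoints(cv2.minAreaRect(cnt)); print(rc.tolist())
            w=atz(c,cnt[:,0,:],.018)[:,:2].astype(np.float32)
            print('rect',cv2.minAreaRect(w*1000))
        elif n=='mug':
            q=P[P[:,2]>.09]; print(q.mean(0),(q.min(0)+q.max(0))/2,np.median(q[:,2]))
        else:
            q=P[P[:,2]>.165]; print(q.mean(0),(q.min(0)+q.max(0))/2)
p=np.load('top0_p.npy')
cv2.imwrite('pics/zoom1.png',cv2.resize(p[240:335,365:525],None,fx=5,fy=5,interpolation=3)[:,:,::-1])
```

```text
lip [0.65407979 0.22463706 0.19      ] sp [0.73149346 0.19463789 0.13      ] sb [0.69150161 0.20604645 0.09      ] h [0.59058784 0.24988347 0.105     ]
-21.182233430827797 0.08302304756497532
-21.684335016634584 0.0683272200916681
-21.408907507487946 0.15134882847225067
scene lip bbox mid [0.65391489 0.22350241 0.18785948] [0.65291415 0.22492749]
spout 70 [0.7284987  0.19312454 0.12048169] -22.95011404799037
handle 10 [0.59288056 0.24227842 0.11538398] 163.91977637054168
top lip bbox mid [0.65355469 0.22431745 0.18956155] [0.65566747 0.22433618]
spout 128 [0.71981746 0.19700781 0.11957284] -22.796793441852692
handle 127 [0.60585354 0.24148968 0.13517199] 160.73806989348347
top board 0.89 [371.0, 253.1, 519.1, 329.4]
[[371.1679382324219, 323.13775634765625], [374.2981262207031, 251.14341735839844], [521.6717529296875, 257.55096435546875], [518.54150390625, 329.5452880859375]]
rect ((480.7193908691406, -243.97817993164062), (343.4476623535156, 163.85963439941406), 86.59657287597656)
scene board 0.93 [121.1, 217.9, 260.8, 293.0]
[[118.99856567382812, 245.46792602539062], [250.38821411132812, 213.04710388183594], [261.5495910644531, 258.2799987792969], [130.15994262695312, 290.7008056640625]]
rect ((489.90966796875, -246.19532775878906), (336.3374938964844, 176.51112365722656), 85.98983001708984)
top mug 0.7 [481.7, 261.0, 519.1, 307.7]
[ 0.47474083 -0.34693172  0.09572019] [ 0.47846558 -0.34791668  0.09728587] 0.09561309903900472
scene mug 0.6 [130.4, 222.6, 165.2, 268.8]
[ 0.47399604 -0.34693814  0.09566465] [ 0.48081498 -0.34703599  0.09695503] 0.09586588815622799
top clay_bottle 0.95 [212.1, 302.0, 267.0, 344.1]
[0.41984398 0.21487522 0.17119806] [0.41978923 0.21441344 0.17195975]
scene clay_bottle 0.94 [323.6, 140.1, 354.3, 207.1]
[0.42222837 0.21290721 0.17298952] [0.41977736 0.21550268 0.17212055]
```

View pics/zoom1.png

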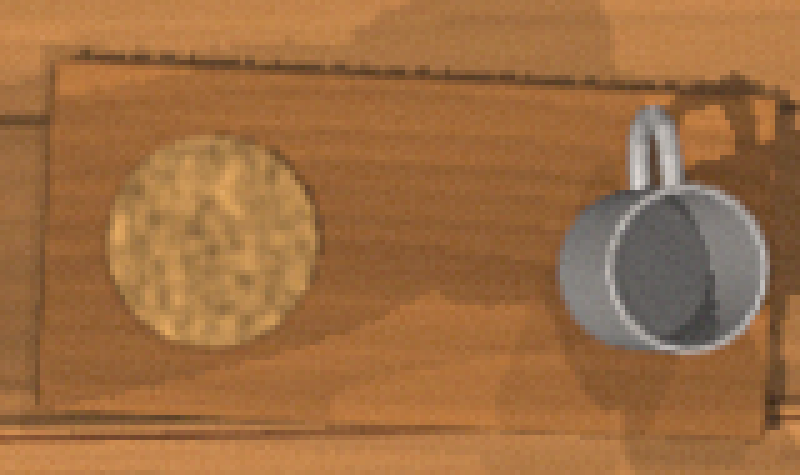

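Run:
```python
from h import *
z=lambda x,y:((x+.5)/5-.5+365,(y+.5)/5-.5+240)
pad=atz('top',[z(213,240)],.022)[0]
e=[atz('top',[z(*q)],.018)[0] for q in((52,62),(790,97),(40,404),(765,437))]
f=lambda v:np.degrees(np.arctan2(v[1],v[0]))
print('pad',pad);[print(q) for q in e]
print('yaw',f(e[1]-e[0]),f(e[3]-e[2]),f(e[0]-e[2]))
print('mug rim',atz('top',[z(689,269)],.098)[0])
p=np.load('scene0_p.npy');cv2.imwrite('pics/zoom2.png',cv2.resize(p[210:300,115:275],None,fx=5,fy=5,interpolation=3)[:,:,::-1])
mk=np.load('bm_scene.npy')
h=cv2.cvtColor(p,cv2.COLOR_RGB2HSV); print(h[240,228],h[245,185])
```

```text
pad [ 0.48860288 -0.15018859  0.022     ]
[ 0.57046764 -0.07903532  0.018     ]
[ 0.54913042 -0.42497703  0.018     ]
[ 0.41605599 -0.07076686  0.018     ]
[ 0.3921763  -0.40801778  0.018     ]
yaw -93.52945527910207 -94.05017584055655 -3.0651567363907706
mug rim [ 0.47107184 -0.34768106  0.098     ]
[ 16 131 197] [ 14 149 163]
```

View pics/zoom2.png

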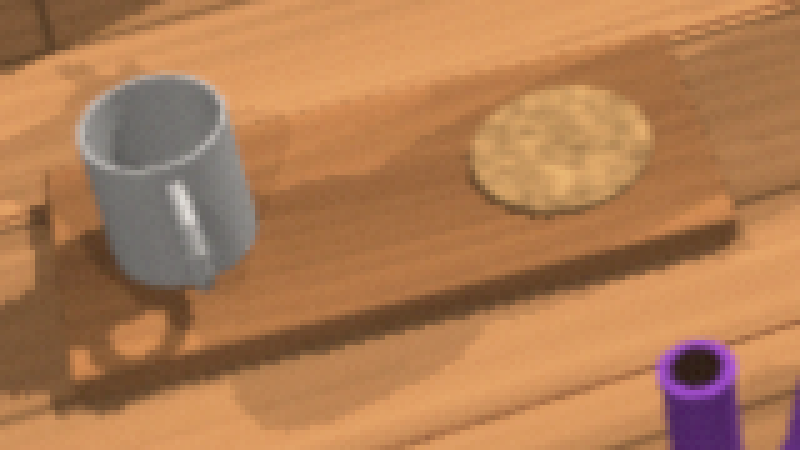

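```bash
python3 -m inch '30 45 50 0 0 0.18 85; 65 100 90 0 0 0.36 85; 100 150 90 0 0 0.54 85; 135 200 90 0 0 0.72 85; 170 255 90 0 0 0.9 85; 205 310 90 0 0 1.08 85; 240 360 90 0 0 1.25 85; 275 415 90 0 0 1.42 85; 310 465 90 0 0 1.6 85; 340 515 90 0 0 1.75 85' 40
python3 - <<'E'
from h import *
z=lambda x,y:((x+.5)/5-.5+115,(y+.5)/5-.5+210)
print('pad scene',atz('scene',[z(562,147)],.022)[0])
from scipy.spatial.transform import Rotation as R
s=env.sense();M=R.from_rotvec(s['eef_rot']).as_matrix();print(s['t'],s['tcp_pos'],np.degrees(np.arctan2(M[1,1],M[0,1])),M[:,2])
E
```

```text
t: 2.45
tcp_pos: [0.5061, 0.0053, 0.2838]
eef_rot: [1.568, 2.721, 0.0]
force: [0.6, -0.7, 0.9]
opening: 0.995
pad scene [ 0.48768293 -0.14932455  0.022     ]
2.45 [0.50611718 0.00534941 0.28379332] 30.104411426228324 [ 9.61500432e-04 -3.63558545e-04 -9.99999472e-01]
```

```bash
python3 -m inch '30 45 0 0 0 0.17 85; 65 97 0 0 0 0.34 85; 100 148 0 0 0 0.5 85; 130 192 0 0 0 0.665 85; 148 219 0 0 0 0.665 85; 148 219 0 0 0 0.665 85; 148 219 -30 0 0 0.665 85; 148 219 -30 0 0 0.665 85'
python3 - <<'E'
from h import *
from scipy.spatial.transform import Rotation as R
save('top','top1');save('scene','scene1')
s=env.sense();M=R.from_rotvec(s['eef_rot']).as_matrix();print(s['t'],s['tcp_pos'],np.degrees(np.arctan2(M[1,1],M[0,1])),M[:,2])
a=np.load('top1_p.npy')[165:285,170:330];b=np.load('scene1_p.npy')[120:240,310:470]
cv2.imwrite('pics/z3.png',np.hstack([cv2.resize(x,None,fx=2.5,fy=4.0/1.6,interpolation=3) for x in(a,b)])[:,:,::-1])
E
```

```text
t: 3.45
tcp_pos: [0.652, 0.2229, 0.2515]
eef_rot: [-0.594, -3.081, 0.004]
force: [0.1, 0.1, 0.1]
opening: 0.996
3.55 [0.65364132 0.22350477 0.25454545] 68.15824148590676 [ 6.69236618e-04  6.95635114e-05 -9.99999774e-01]
```

View pics/z3.png

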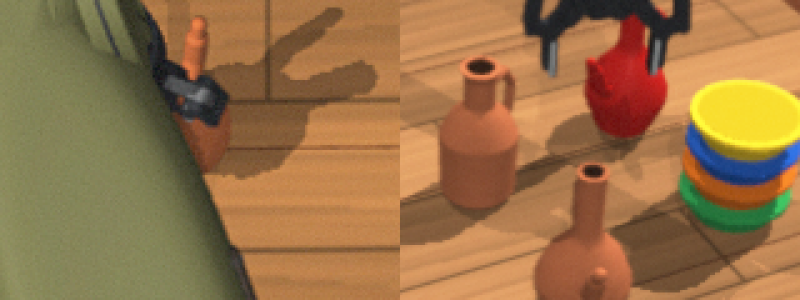

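The open fingers straddle the neck, left and right of it in the scene view (crop 548 and 655, neck 590). The tool is high above, so I'll descend.

```bash
python3 -m inch '0 0 -30 0 0 0 85; 0 0 -55 0 0 0 85; 0 0 -75 0 0 0 85; 0 1 -92 0 0 0 85; 0 1 -105 0 0 0 85; 0 1 -113 0 0 0 85; 0 1 -113 0 0 0 85; 0 1 -113 0 0 0 85' 40;  python3 - <<'E'
from h import *
p,d=save('scene','scene2')
cv2.imwrite('pics/z4.png',cv2.resize(p[150:270,310:470],None,fx=4,fy=4,interpolation=3)[:,:,::-1])
print(env.sense()['tcp_pos'])
E
```

```text
t: 4.55
tcp_pos: [0.6542, 0.2246, 0.1424]
eef_rot: [0.595, 3.083, 0.001]
force: [0.4, -0.2, -0.6]
opening: 0.995
[0.65418391 0.22465288 0.14240075]
```

View pics/z4.png

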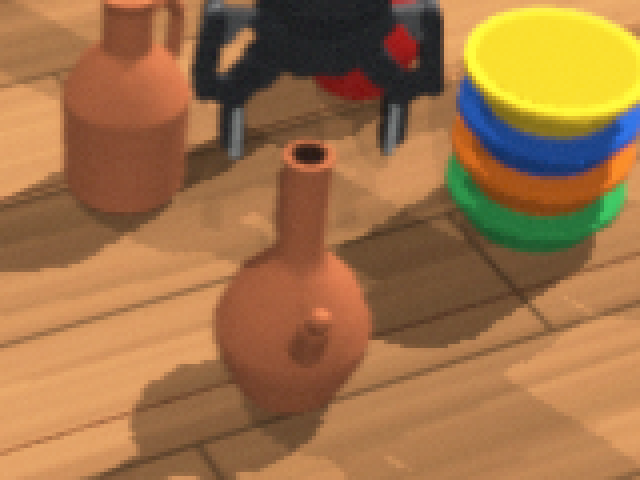

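In this view the fingertips (crop (235,155) and (390,150)) look higher or farther back than the reported TCP. I'll check that with depth before closing.

Run:
```python
from h import *
p,d=save('scene','scene3');s=env.sense();print(s['t'],s['tcp_pos'],s['qpos'])
cv2.imwrite('pics/z5.png',cv2.resize(p[120:260,310:470],None,fx=4,fy=4,interpolation=3)[:,:,::-1])
for u0,v0 in((310+235//4,150+145//4),(310+390//4,150+140//4),(310+400//4,150+120//4),(310+228//4,150+120//4)):
    k=np.zeros(d.shape,bool);k[v0-2:v0+3,u0-2:u0+3]=1
    P,uv=cloud('scene',d,k);g=P[P[:,2]>.1];print((u0,v0),len(g),np.median(g,0) if len(g) else '',d[v0,u0-3:u0+4])
p,d=save('top','top3')
cv2.imwrite('pics/z6.png',cv2.resize(p[140:260,180:340],None,fx=4,fy=4,interpolation=3)[:,:,::-1])
```

```text
4.65 [0.6541517  0.224637   0.14235403] [ 3.30879843e-01  5.72131751e-01  2.26494102e-01  1.22312115e+00
 -1.83544016e-04  7.12134232e-01]
(368, 186) 20 [0.64436751 0.17699115 0.20749105] [1.3031605 1.2980267 1.2984802 1.3012633 1.2924589 1.6344357 1.637784 ]
(407, 185) 22 [0.67909892 0.26432772 0.20614789] [1.3225173 1.3014479 1.2955756 1.2955283 1.2983563 1.2976353 1.3011016]
(410, 180) 20 [0.67950826 0.27034315 0.21913698] [1.2842895 1.2846519 1.2933257 1.2932427 1.2893887 1.658294  1.6504748]
(367, 180) 25 [0.64182688 0.17508463 0.22208069] [1.3031672 1.29221   1.2873641 1.2870635 1.2842091 1.2799056 1.2839284]
```

View pics/z5.png

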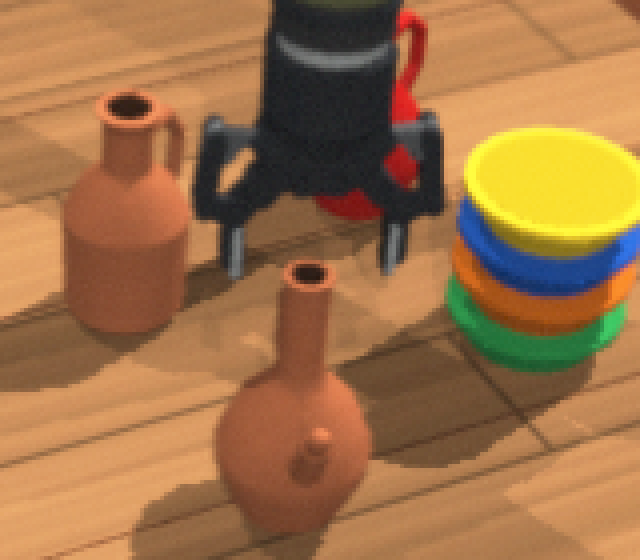

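View pics/z6.png

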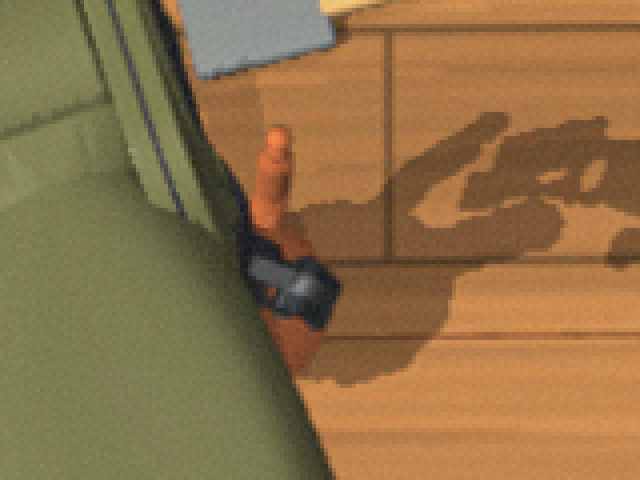

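Run:
```python
from h import *
def tips(f,box,c='scene'):
    d=np.load(f+'_d.npy');k=np.zeros(d.shape,bool);k[box[1]:box[3],box[0]:box[2]]=1
    P,uv=cloud(c,d,k);return P,uv
P,uv=tips('scene1',(355,135,440,160))
for lo,hi in((520-310,540),):pass
for nm,f,b,tc in(('s0','scene0',(10,90,85,145),(.1755,-.4948,.1936)),('s1','scene1',(345,115,455,165),(.6536,.2235,.2545)),('s3','scene3',(345,145,430,195),(.6542,.2246,.1424))):
    P,uv=tips(f,b)
    m=(np.hypot(P[:,0]-tc[0],P[:,1]-tc[1])<.07)&(P[:,2]>tc[2]-.03)
    Q=P[m];print(nm,len(Q),'minz-tcpz',np.percentile(Q[:,2],[0,1,3,10])-tc[2])
    o=Q[np.argsort(Q[:,2])[:12]];print(o.round(3).tolist())
```

```text
s0 1743 minz-tcpz [0.05010291 0.06050254 0.06662277 0.09286319]
[[0.157, -0.454, 0.244], [0.155, -0.456, 0.246], [0.164, -0.451, 0.247], [0.158, -0.453, 0.247], [0.169, -0.446, 0.248], [0.164, -0.445, 0.249], [0.193, -0.533, 0.249], [0.156, -0.455, 0.25], [0.171, -0.448, 0.25], [0.164, -0.442, 0.25], [0.163, -0.449, 0.252], [0.154, -0.456, 0.252]]
s1 1075 minz-tcpz [0.05015234 0.05557009 0.06090725 0.0751782 ]
[[0.673, 0.262, 0.305], [0.675, 0.266, 0.305], [0.64, 0.176, 0.305], [0.642, 0.178, 0.306], [0.644, 0.179, 0.307], [0.661, 0.266, 0.308], [0.674, 0.261, 0.309], [0.679, 0.261, 0.309], [0.671, 0.262, 0.309], [0.659, 0.267, 0.309], [0.656, 0.269, 0.309], [0.679, 0.265, 0.31]]
s3 1688 minz-tcpz [-0.01964554  0.04042556  0.04762048  0.06518589]
[[0.592, 0.242, 0.123], [0.592, 0.242, 0.126], [0.603, 0.238, 0.138], [0.648, 0.21, 0.173], [0.666, 0.234, 0.178], [0.651, 0.208, 0.179], [0.657, 0.211, 0.18], [0.666, 0.231, 0.18], [0.659, 0.213, 0.18], [0.664, 0.234, 0.18], [0.657, 0.208, 0.18], [0.654, 0.21, 0.181]]
```

Across three poses the real open fingertips sit about 50 mm above the reported TCP. 13 mm of that is the open-pad setback, so the reported z is roughly 37 mm too low. Heights will go by the cameras. I'll descend another 40 mm in small steps while watching force.

```bash
python3 -m inch '0 0 -10 0 0 0 85; 0 0 -20 0 0 0 85; 0 0 -29 0 0 0 85; 0 0 -36 0 0 0 85; 0 0 -40 0 0 0 85; 0 0 -40 0 0 0 85';  python3 - <<'E'
from h import *
p,d=save('scene','scene4');s=env.sense();print(s['tcp_pos'],s['force'])
cv2.imwrite('pics/z7.png',cv2.resize(p[150:270,310:470],None,fx=4,fy=4,interpolation=3)[:,:,::-1])
P,uv=cloud('scene',d);m=(P[:,2]>.1)&(np.hypot(P[:,0]-.654,P[:,1]-.2246)<.07);rel=(P[:,:2]-[.654,.2246])@np.array([np.cos(np.radians(68.2)),np.sin(np.radians(68.2))])
Q=P[m&(abs(rel)>.034)];print(Q[np.argsort(Q[:,2])[:14]].round(3).tolist())
E
```

```text
t: 5.45
tcp_pos: [0.6539, 0.2245, 0.1019]
eef_rot: [0.595, 3.084, 0.001]
force: [0.4, 0.4, 0.4]
opening: 0.995
[0.65411408 0.22463433 0.10228855] [0.6967308  0.56930343 0.02487189]
[[0.675, 0.262, 0.154], [0.644, 0.178, 0.156], [0.67, 0.265, 0.156], [0.646, 0.18, 0.157], [0.659, 0.268, 0.157], [0.675, 0.261, 0.158], [0.645, 0.174, 0.158], [0.68, 0.261, 0.158], [0.678, 0.265, 0.159], [0.643, 0.176, 0.159], [0.682, 0.263, 0.159], [0.678, 0.262, 0.159], [0.639, 0.175, 0.159], [0.67, 0.264, 0.16]]
```

View pics/z7.png

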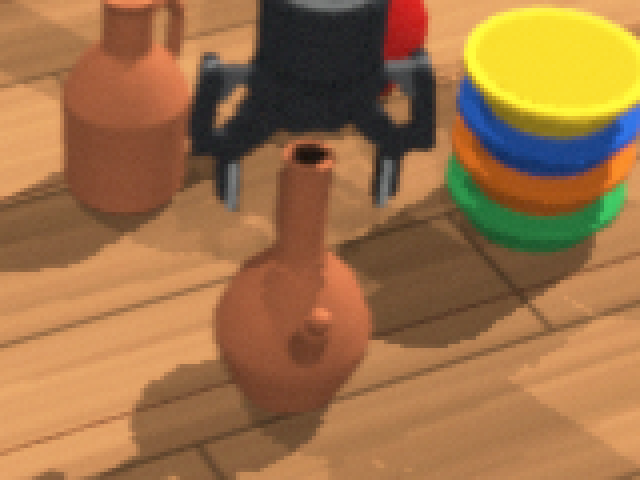

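The fingertips now sit beside the neck at crop (232,205) and (382,200), z about 0.153 while open. The neck is centred at 305 and there is no contact force. Closing.

```bash
python3 -m inch '0 0 0 0 0 0 40; 0 0 0 0 0 0 20; 0 0 0 0 0 0 20; 0 0 0 0 0 0 20; 0 0 0 0 0 0 20; 0 0 0 0 0 0 20' 45; python3 -m inch '0 0 6 0 0 0 20; 0 0 15 0 0 0 20; 0 0 30 0 0 0 20; 0 0 55 0 0 0 20; 0 0 80 0 0 0 20; 0 0 80 0 0 0 20' 45;python3 - <<'E'
from h import *
p,d=save('scene','scene5');s=env.sense();print(s['tcp_pos'],s['force'])
cv2.imwrite('pics/z8.png',cv2.resize(p[120:270,310:470],None,fx=4,fy=4,interpolation=3)[:,:,::-1])
E
```

```text
t: 6.25
tcp_pos: [0.6543, 0.2246, 0.1027]
eef_rot: [0.595, 3.082, 0.001]
force: [-0.6, -1.6, 2.8]
opening: 0.341
t: 7.0
tcp_pos: [0.6564, 0.2253, 0.186]
eef_rot: [0.594, 3.077, 0.006]
force: [0.7, 0.8, -6.1]
opening: 0.339
[0.65530346 0.22496659 0.18408581] [-0.30542774  0.22768668 -6.0766329 ]
```

View pics/z8.png

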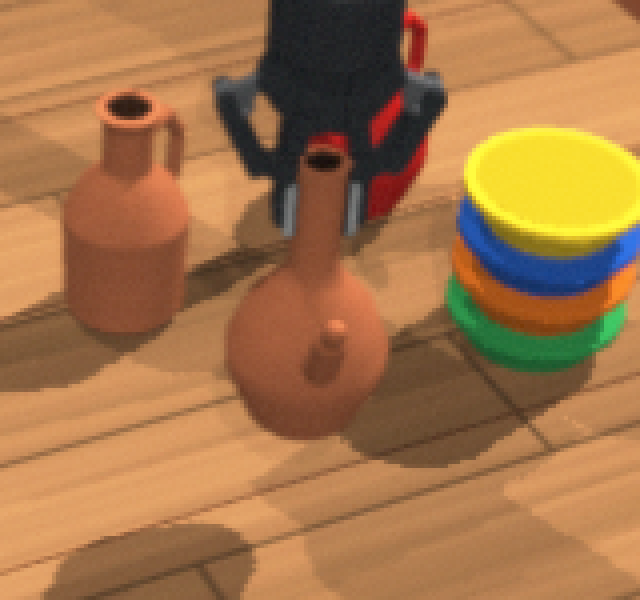

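It's held (opening 0.34, load 6 N) and lifted 82 mm, and it looks upright. Carrying it over to the pad.

```bash
python3 -m inch '-5 -11 0 0 0 -0.03 20; -15 -34 0 0 0 -0.11 20; -30 -67 0 0 0 -0.23 20; -46 -103 0 0 0 -0.35 20; -62 -139 0 0 0 -0.47 20; -78 -175 0 0 0 -0.59 20; -94 -211 0 0 0 -0.71 20; -110 -247 0 0 0 -0.83 20; -126 -283 0 0 0 -0.95 20; -140 -314 0 0 0 -1.06 20'
python3 - <<'E'
from h import *
from scipy.spatial.transform import Rotation as R
s=env.sense();M=R.from_rotvec(s['eef_rot']).as_matrix();print(s['t'],s['tcp_pos'],np.degrees(np.arctan2(M[1,1],M[0,1])),M[:,2],s['opening'])
E
```

```text
t: 8.3
tcp_pos: [0.5127, -0.0906, 0.183]
eef_rot: [2.077, 2.352, -0.004]
force: [0.0, 0.1, -5.3]
opening: 0.339
8.3 [ 0.51268901 -0.09059865  0.18295073] 7.102792039846379 [ 0.00131662 -0.00417201 -0.99999043] 0.3389441452203368
```

```bash
python3 -m inch '-10 -25 0 0 0 -0.1 20; -18 -44 0 0 0 -0.17 20; -23 -55 0 0 0 -0.194 20; -24.5 -59.5 0 0 0 -0.194 20; -24.5 -59.5 0 0 0 -0.194 20; -24.5 -59.5 0 0 0 -0.194 20'
python3 - <<'E'
from h import *
from scipy.spatial.transform import Rotation as R
p,d=save('scene','scene6');q,e=save('top','top6')
s=env.sense();M=R.from_rotvec(s['eef_rot']).as_matrix();print(s['t'],s['tcp_pos'],np.degrees(np.arctan2(M[1,1],M[0,1])),M[:,2],s['opening'])
a=cv2.resize(p[130:300,110:290],None,fx=400/180,fy=400/180,interpolation=3);b=cv2.resize(q[200:370,350:530],None,fx=400/180,fy=400/180,interpolation=3)
cv2.imwrite('pics/z9.png',np.hstack([a,b])[:,:,::-1])
for c in('scene','top'):
    print(c,[(np.round(a['point'],1).tolist(),round(a['p'],2)) for a in env.mark_of(c,'jebena')])
P,uv=cloud('scene',d)
r=np.hypot(P[:,0]-.488,P[:,1]+.15)
for lo in np.arange(.06,.29,.02):
    g=P[(r<.1)&(P[:,2]>lo)&(P[:,2]<lo+.02)&(P[:,1]>-.25)]
    if len(g):print(lo.round(2),len(g),g.min(0)[:2].round(3),g.max(0)[:2].round(3))
E
```

```text
t: 9.05
tcp_pos: [0.4885, -0.1495, 0.1829]
eef_rot: [2.294, 2.141, -0.004]
force: [-0.0, 0.3, -5.7]
opening: 0.341
9.15 [ 0.48846762 -0.14955333  0.18291184] -3.952184547622392 [ 5.55652010e-04 -4.14693352e-03 -9.99991247e-01] 0.33772865307701483
scene [([398.9, 170.3], 0.97), ([224.0, 219.5], 0.64), ([259.6, 341.1], 0.56)]
top [([411.1, 289.1], 0.81), ([412.0, 147.0], 0.8), ([153.8, 339.2], 0.61)]
0.08 65 [ 0.504 -0.184] [ 0.529 -0.12 ]
0.1 106 [ 0.497 -0.195] [ 0.538 -0.115]
0.12 241 [ 0.486 -0.2  ] [ 0.542 -0.103]
0.14 363 [ 0.483 -0.207] [ 0.543 -0.093]
0.16 486 [ 0.46  -0.223] [ 0.532 -0.08 ]
0.18 311 [ 0.475 -0.23 ] [ 0.52  -0.076]
0.2 195 [ 0.479 -0.237] [ 0.508 -0.078]
0.22 128 [ 0.486 -0.164] [ 0.518 -0.095]
0.24 69 [ 0.487 -0.163] [ 0.519 -0.139]
0.26 66 [ 0.484 -0.165] [ 0.542 -0.139]
0.28 82 [ 0.471 -0.166] [ 0.548 -0.136]
```

View pics/z9.png

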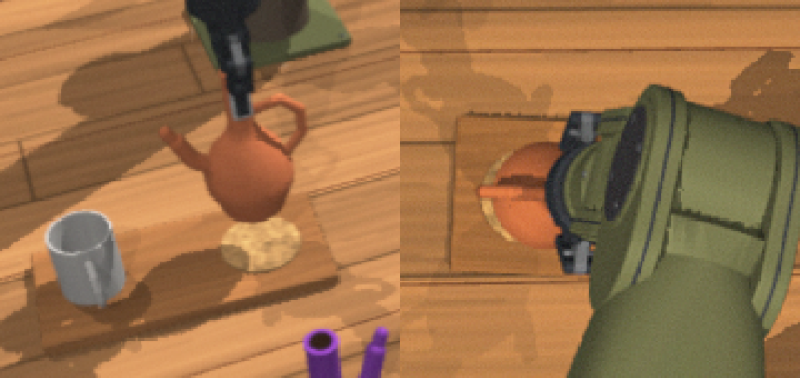

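Held over the pad, spout away... wait, I need to check which way it points. In scene the spout (160,130) goes left towards the mug (85,255). In top the protrusion on the left (480,190) is the handle, since the mug lies to the right under the arm. Next I'll measure the tilt with a profile fit.

```bash
cat > fit.py <<'E'
from h import *
from scipy.optimize import least_squares
from scipy.spatial.transform import Rotation as R
def prof():
    A=[];
    for c in('top','scene'):
        P,uv=cloud(c,np.load(c+'0_d.npy'));v=P-[.654,.2243,0]
        y=np.radians(-21.8);l=np.c_[v[:,0]*np.cos(y)+v[:,1]*np.sin(y),-v[:,0]*np.sin(y)+v[:,1]*np.cos(y),v[:,2]]
        m=(np.hypot(l[:,0],l[:,1])<.056)&(l[:,2]>.02)&(l[:,2]<.19)&~((abs(l[:,1])<.012)&(abs(l[:,0])>.018)&(l[:,2]>.05))
        A.append(l[m])
    return np.vstack(A)
# nominal profile from the description, refined by the data
A=prof();zb=np.array([.03,.045,.06,.07,.08,.09,.10,.11])
rb=np.array([np.median(np.hypot(*A[(abs(A[:,2]-z)<.006)][:,:2].T)) for z in zb])
Z=np.r_[0,zb,.12,.19];Rr=np.r_[.032,rb,.0155,.0155]
def fitpose(P,yaw,x0):
    def f(x):
        q=(P-x[:3])@R.from_euler('xy',x[3:5]).as_matrix()
        return np.hypot(q[:,0],q[:,1])-np.interp(q[:,2],Z,Rr)
    def sel(x):
        q=(P-x[:3])@R.from_euler('xy',x[3:5]).as_matrix();c,s=np.cos(yaw),np.sin(yaw)
        a=q[:,0]*c+q[:,1]*s;b=-q[:,0]*s+q[:,1]*c
        return (q[:,2]>.01)&(q[:,2]<.135)&(abs(f(x))<.012)&~((abs(b)<.012)&(abs(a)>.018)&(q[:,2]>.05))
    x=np.array(x0,float);P0=P
    for _ in range(6):
        P=P0;m=sel(x);P=P0[m];x=least_squares(f,x,loss='soft_l1',f_scale=.003).x
    return x,len(P),np.median(abs(f(x)))
E
python3 - <<'E'
from fit import *
print(rb.round(4))
P=np.load('scene0_d.npy');C,_=cloud('scene',P)
print('control',fitpose(C[np.hypot(C[:,0]-.654,C[:,1]-.2243)<.1],np.radians(-21.8),[.654,.224,0,0,0]))
for c in('scene','top'):
  C,_=cloud(c,np.load(c+'6_d.npy'));C=C[(np.hypot(C[:,0]-.488,C[:,1]+.15)<.1)&(C[:,2]>.05)]
  for z0 in(.075,.085):
    x,n,e=fitpose(C,np.radians(-94),[.488,-.15,z0,0,0]);print(c,x[:3].round(4),np.degrees(x[3:]).round(1),n,e)
C,_=cloud('scene',np.load('scene6_d.npy'));w=C-[.488,-.15,0];b=np.radians(-94)
a=w[:,0]*np.cos(b)+w[:,1]*np.sin(b);t=-w[:,0]*np.sin(b)+w[:,1]*np.cos(b)
g=(a>.055)&(a<.1)&(abs(t)<.03)&(C[:,2]>.1);k=np.argsort(-a[g])[:12];print('spout',np.c_[a[g],t[g],C[g,2]][k].round(3).tolist())
g=(a<-.05)&(a>-.1)&(abs(t)<.03)&(C[:,2]>.1);print('handle',np.c_[a[g],t[g],C[g,2]].min(0),np.c_[a[g],t[g],C[g,2]].max(0),np.c_[a[g],t[g]].mean(0))
E
```

```text
[0.045  0.0499 0.049  0.0456 0.0413 0.0351 0.0267 0.0194]
control (array([ 6.55071757e-01,  2.22760857e-01,  5.18533657e-04, -1.89472811e-02,
       -2.02821968e-02]), 1021, np.float64(0.0012550761966690083))
scene [ 0.4892 -0.1495  0.081 ] [-0.7 -1.2] 1255 0.001424823310169054
scene [ 0.4892 -0.1495  0.081 ] [-0.7 -1.2] 1255 0.0014248233101598184
top [ 0.486  -0.1498  0.0789] [0.3 1.7] 803 0.0010180069541909365
top [ 0.486  -0.1498  0.0789] [0.3 1.7] 803 0.0010180069619468643
spout [[0.087, 0.005, 0.209], [0.086, 0.009, 0.215], [0.086, 0.002, 0.213], [0.085, 0.001, 0.215], [0.085, 0.002, 0.204], [0.085, 0.006, 0.21], [0.084, 0.009, 0.214], [0.083, 0.003, 0.213], [0.083, 0.002, 0.2], [0.083, 0.001, 0.215], [0.083, 0.007, 0.207], [0.082, -0.001, 0.216]]
handle [-0.07384346 -0.02981469  0.14252809] [-0.0502009   0.00898661  0.55968291] [-0.06103601  0.00189135]
```

It's upright within about 1° and centred within 2 mm, with its bottom at z≈0.081. That leaves about 59 mm to lower. The spout is on the mug bearing. Lowering, creeping at the end.

```bash
python3 -m inch '0 0 -8 0 0 0 20; 0 0 -18 0 0 0 20; 0 0 -28 0 0 0 20; 0 0 -38 0 0 0 20; 0 0 -46 0 0 0 20; 0 0 -51 0 0 0 20; 0 0 -53 0 0 0 20; 0 0 -53 0 0 0 20'; python3 -m inch '0 0 -1 0 0 0 20; 0 0 -2 0 0 0 20; 0 0 -3 0 0 0 20; 0 0 -3 0 0 0 20'
```

```text
t: 10.25
tcp_pos: [0.4885, -0.1497, 0.13]
eef_rot: [2.294, 2.141, -0.004]
force: [0.2, -0.1, -6.1]
opening: 0.343
t: 10.75
tcp_pos: [0.4885, -0.1497, 0.127]
eef_rot: [2.294, 2.141, -0.004]
force: [-0.2, -0.1, -6.4]
opening: 0.339
```

```bash
python3 -m inch '0 0 -0.5 0 0 0 20; 0 0 -1 0 0 0 20; 0 0 -1.5 0 0 0 20; 0 0 -1.8 0 0 0 20; 0 0 -1.8 0 0 0 20'; python3 -m inch '0 0 -0.4 0 0 0 20; 0 0 -0.8 0 0 0 20; 0 0 -0.8 0 0 0 20'
```

```text
t: 11.38
tcp_pos: [0.4884, -0.1497, 0.1251]
eef_rot: [2.294, 2.141, -0.004]
force: [-0.1, 0.4, -6.1]
opening: 0.336
t: 11.75
tcp_pos: [0.4885, -0.1498, 0.1247]
eef_rot: [2.294, 2.141, -0.004]
force: [-0.9, 0.7, -2.2]
opening: 0.336
```

Contact (load down from 6.1 to 2.2 N). I'll take off the rest, check, then release.

```bash
python3 -m inch '0 0 -0.4 0 0 0 20; 0 0 -0.4 0 0 0 20' 20
python3 - <<'E'
from fit import *
p,d=save('scene','scene7')
for c in('scene',):
  C,_=cloud(c,d);C=C[(np.hypot(C[:,0]-.488,C[:,1]+.15)<.1)&(C[:,2]>.025)]
  x,n,e=fitpose(C,np.radians(-94),[.488,-.15,.022,0,0]);print(c,x[:3].round(4),np.degrees(x[3:]).round(1),n,e)
E
```

```text
t: 12.0
tcp_pos: [0.4885, -0.1499, 0.1246]
eef_rot: [2.294, 2.14, -0.004]
force: [-2.8, -0.3, -0.7]
opening: 0.335
scene [ 0.488  -0.1508  0.0225] [-1.3 -0.3] 1152 0.0015102575841386481
```

```bash
python3 -m inch '0 0 0 0 0 0 33; 0 0 0 0 0 0 40; 0 0 0 0 0 0 50; 0 0 0 0 0 0 60; 0 0 0 0 0 0 70; 0 0 0 0 0 0 70'; python3 -m inch '0 0 8 0 0 0 70; 0 0 20 0 0 0 70; 0 0 40 0 0 0 70; 0 0 70 0 0 0 70; 0 0 105 0 0 0 70; 0 0 140 0 0 0 70; -20 0 160 0 0 0 70; -60 20 160 0 0 0 70; -100 50 160 0 0 0 70; -120 70 160 0 0 0 70'
python3 - <<'E'
from fit import *
p,d=save('scene','scene8');q,e=save('top','top8');print(env.sense()['t'],env.sense()['tcp_pos'])
for c,D in(('scene',d),('top',e)):
  C,_=cloud(c,D);C=C[(np.hypot(C[:,0]-.488,C[:,1]+.15)<.1)&(C[:,2]>.025)]
  x,n,r=fitpose(C,np.radians(-94),[.488,-.15,.022,0,0]);print(c,x[:3].round(4),np.degrees(x[3:]).round(1),n,r)
a=cv2.resize(p[130:300,110:290],None,fx=400/180,fy=400/180,interpolation=3);b=cv2.resize(q[200:370,350:530],None,fx=400/180,fy=400/180,interpolation=3)
cv2.imwrite('pics/z10.png',np.hstack([a,b])[:,:,::-1])
E
```

```text
t: 12.8
tcp_pos: [0.4886, -0.1499, 0.1246]
eef_rot: [2.294, 2.14, -0.004]
force: [-0.2, 0.8, 0.4]
opening: 0.819
t: 14.05
tcp_pos: [0.3666, -0.079, 0.2858]
eef_rot: [2.294, 2.139, -0.002]
force: [0.2, -1.0, 0.2]
opening: 0.823
14.15 [ 0.36647254 -0.07860953  0.28599859]
scene [ 0.4885 -0.151   0.0225] [-1.1 -0.8] 1158 0.001446312600125288
top [ 0.4872 -0.1501  0.0207] [0.5 0.9] 1149 0.0010824050464360024
```

View pics/z10.png

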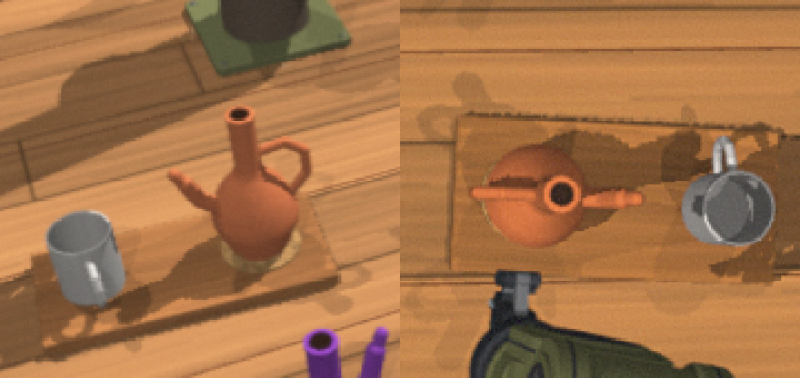

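It stands on the pad with the spout (top 642,199) towards the mug (735,208) and the arm clear. Last checks: yaw and the neighbours.

Run:
```python
from h import *
s=180/400
z=lambda x,y:((x-400+.5)*s-.5+350,(y+.5)*s-.5+200)
h=atz('top',[z(475,192)],.135)[0];sp=atz('top',[z(641,199)],.152)[0];l=atz('top',[z(562,194)],.212)[0]
for a,b in((h,sp),(l,sp),(h,l)): v=b-a;print(np.degrees(np.arctan2(v[1],v[0])),np.hypot(*v[:2]))
p=[np.load(f'top{i}_p.npy').astype(int) for i in(0,8)]
D=abs(p[0]-p[1]).sum(2)
for n,b in(('mug',(478,260,520,310)),('bottle',(212,300,267,345)),('noise',(300,200,350,240))):print(n,D[b[1]:b[3],b[0]:b[2]].mean())
C,_=cloud('top',np.load('top8_d.npy'))
for n,x,y in(('spoutband',0,0),):
    v=C-[.488,-.15,0];a=np.radians(-94);A=v[:,0]*np.cos(a)+v[:,1]*np.sin(a);T=-v[:,0]*np.sin(a)+v[:,1]*np.cos(a)
    for lo,hi in((.055,.085),(-.075,-.055)):
        g=(A>lo)&(A<hi)&(abs(T)<.03)&(C[:,2]>.08)&(C[:,2]<.2);print(g.sum(),A[g].mean(),T[g].mean())
```

```text
-93.56360246577611 0.1533855787124543
-93.75318205375227 0.08550491139264131
-93.32480471519744 0.06788172494941429
mug 48.02047619047619
bottle 26.856565656565657
noise 27.5345
164 0.0683207398338655 0.0004709567641470769
54 -0.06443340750399648 -0.0009581743906031992
```

Run:
```python
from h import *
for c,b in(('top',(478,260,518,312)),('scene',(128,222,170,272))):
    a=np.load(c+'0_p.npy');n=np.load(c+'8_p.npy')
    t=cv2.cvtColor(a[b[1]:b[3],b[0]:b[2]],7);r=cv2.matchTemplate(cv2.cvtColor(n[b[1]-6:b[3]+6,b[0]-6:b[2]+6],7),t,5);print(c,cv2.minMaxLoc(r)[1::2],'expect (6,6)')
env.close_job();print(env.sense()['t'])
```

```text
top (0.6488576531410217, (6, 6)) expect (6,6)
scene (0.8149511218070984, (6, 6)) expect (6,6)
the job is handed in; nothing more can be done
the job is handed in; nothing more can be done
```

The jebena is standing upright on the cork pad with its spout pointing at the mug, released and with the arm clear. I handed the job in just after t ≈ 14.15 s.

**What I did:** I gripped the terracotta jebena by the neck, lifted it about 80 mm and turned it about 72° on the way to the pad. I then lowered it until its weight came off the gripper and let go.

**Last checks:**
- **Position:** the fits from the two cameras put it within about 1–2 mm of the pad's centre, and its underside at z 20.7 mm and 22.5 mm (pad top is 22 mm).
- **Upright:** each camera shows about 1° of lean, in opposite directions. That is within the measurement error.
- **Spout direction:** the spout points at about -93.6°. The board's long edges measured -93.5° and -94.1°, and the line from the pad to the mug about -95°.
- **Mug and bottle:** the mug matched its original position to the pixel in both views, though with lower match scores, probably because the new shadows and reflections changed its look. The clay bottle's patch of the top picture changed no more than image noise.

**Disagreement:** the reported tool height did not match the cameras. The real fingertips were about 37 mm higher than reported, after allowing for the setback of the open pads. I set the grasp height from the cameras instead, and found the set-down by contact force.

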